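Top up the jar crate and lock it

TASK

Two of the six pockets in the grey crate are empty: lower a white-lidded jar from the blue board gently into each of them, upright and right down, without dropping it. Once all six are full, lock the crate: push its red turn-handle fully down, quarter-turn it clockwise to its stop, and let it spring up into its catch. Leave the jars already packed, the jar left over and everything else where they are.

Things in the scene. Friction and masses are not known exactly. Their poses are not given: they have to be found in the camera images.
- crate: Fixed grey crate, 178 x 262 mm (x, y), 46 mm high, filled with black foam with 2 x 3 square pockets, 55 mm wide, 40 mm deep, at 84 mm pitch, open at the top. Origin: centre of its underside on the table, z up. The lock housing (70 x 80 mm, 34 mm high) is on its -x side, the lock's axis at x = -130 mm, y = 0. Stands left or right of the board, turned up to 0.25 rad.
- pocket0 (a point): Centre of the floor of pocket 0, 6 mm above the table and 40 mm below the foam's top face. A jar fully down in this pocket has its origin here, give or take the 4 mm of play on each side. Any two of the six pockets are empty at the start.
- pocket1 (a point): Centre of the floor of pocket 1, 6 mm above the table and 40 mm below the foam's top face. A jar fully down in this pocket has its origin here, give or take the 4 mm of play on each side. Any two of the six pockets are empty at the start.
- pocket2 (a point): Centre of the floor of pocket 2, 6 mm above the table and 40 mm below the foam's top face. A jar fully down in this pocket has its origin here, give or take the 4 mm of play on each side. Any two of the six pockets are empty at the start.
- pocket3 (a point): Centre of the floor of pocket 3, 6 mm above the table and 40 mm below the foam's top face. A jar fully down in this pocket has its origin here, give or take the 4 mm of play on each side. Any two of the six pockets are empty at the start.
- pocket4 (a point): Centre of the floor of pocket 4, 6 mm above the table and 40 mm below the foam's top face. A jar fully down in this pocket has its origin here, give or take the 4 mm of play on each side. Any two of the six pockets are empty at the start.
- pocket5 (a point): Centre of the floor of pocket 5, 6 mm above the table and 40 mm below the foam's top face. A jar fully down in this pocket has its origin here, give or take the 4 mm of play on each side. Any two of the six pockets are empty at the start.
- lock_push (a joint): How far the lock's handle is pushed down, m: 0 up, 0.010 fully down. A spring pushes it up with 3.5 N at the top and 7 N at the bottom. It has to be more than 6 mm down before it can turn (do not force it); when turned and let go it springs up only to about 0.006 and stays caught there.
- lock_turn (a joint): Turn of the lock's handle, rad: 0 as found (the handle's bar lies along the crate's y axis), growing clockwise seen from above to a stop at 1.5 (the bar then lies along the crate's x axis). Light friction (0.03 N m); it stays where it is left.
- lock_grip (a point): On the lock's vertical axis, in its red bar handle, 10 mm below the bar's top. Bar 46 mm long (this frame's y), 13 mm thick (x), 34 mm high, top 90 mm above the table when up; the frame turns with it. Under it: a black collar (radius 15 mm) and an aluminium tongue reaching 52 mm from the axis towards +y, top 58 mm above the table (both sink with the handle).
- packed0: White jar with white lid and yellow label band, already packed in one of the crate's pockets: 47 mm diameter, 82 mm high, 0.12 kg; origin at the centre of its underside, z up. It stands 42 mm out of the foam. Leave it there.
- packed1: White jar with white lid and yellow label band, already packed in one of the crate's pockets: 47 mm diameter, 82 mm high, 0.12 kg; origin at the centre of its underside, z up. It stands 42 mm out of the foam. Leave it there.
- packed2: White jar with white lid and yellow label band, already packed in one of the crate's pockets: 47 mm diameter, 82 mm high, 0.12 kg; origin at the centre of its underside, z up. It stands 42 mm out of the foam. Leave it there.
- packed3: White jar with white lid and yellow label band, already packed in one of the crate's pockets: 47 mm diameter, 82 mm high, 0.12 kg; origin at the centre of its underside, z up. It stands 42 mm out of the foam. Leave it there.
- spare0: Spare white jar with white lid and yellow label band, standing on the blue board: 47 mm diameter, 82 mm high, about 0.12 kg; origin at the centre of its underside, z up. Any of the three spares may be used; one is left over.
- spare1: Spare white jar with white lid and yellow label band, standing on the blue board: 47 mm diameter, 82 mm high, about 0.12 kg; origin at the centre of its underside, z up. Any of the three spares may be used; one is left over.
- spare2: Spare white jar with white lid and yellow label band, standing on the blue board: 47 mm diameter, 82 mm high, about 0.12 kg; origin at the centre of its underside, z up. Any of the three spares may be used; one is left over.
- board: Fixed blue plastic board, 190 x 270 x 6 mm, on the other side from the crate; origin at the centre of its underside, z up. On it stand the three spares and three other things, in any order, about 85 mm apart.
- amber_bottle: Bystander on the board: amber bottle with black cap, 38 mm diameter, 95 mm high. Origin under its centre, z up.
- blue_jar: Bystander on the board: jar with a BLUE lid (another product), 47 mm diameter, 62 mm high. Origin under its centre, z up.
- steel_weight: Bystander on the board: steel calibration weight, 36 mm diameter, 62 mm high. Origin under its centre, z up.
- tape_roll: Bystander: roll of yellow tape lying flat on the table at the far left or far right, 70 mm diameter, 24 mm high. Origin under its centre, z up.
- carton: Bystander: closed cardboard box beyond the crate and board, 80 x 110 x 60 mm. Origin under its centre, z up.
- spray_bottle: Bystander: clear bottle with blue cap on the table at the far left or far right, 64 mm diameter, 120 mm high. Origin under its centre, z up.
Things that resemble listed ones, but are neither listed nor needed, are in the scene too. What is shaped like the packed1 but purple is not meant.

How it is judged:
By the outcome, as a careful person would: the job done as asked, in the order asked, and still so for the second after the job is handed in, with the robot touching nothing.
It also fails if it takes over 58 s, if anything falls off the work surface, if the arm or the gripper's body presses on something with over 40 N, if the wrist force passes 120 N, or if a joint passes its speed limit or range.

ROBOT

A 6-joint arm with a two-finger parallel gripper is mounted at the origin on the work surface. World frame = base frame: x ahead of the robot, y to its left, z up, the work surface at z = 0. Lengths are in m, angles in degrees, forces in N, time in s.
With the tool pointing down it reaches from about 0.4 to 0.825 m from the base axis. Payload 7 kg.
Tool frame: the origin (TCP) lies between the finger pads; the fingertips stand 22 mm ahead of it and the grasp point (between the pads) lies 3 mm ahead of it; z points along the fingers, y is the line along which they close (so a half turn about z gives the same grasp; the last joint's range is limited). The gripper opens to 88 mm and grips with 3 to 60 N. Pads are 19 mm wide; open, the fingers measure 130 mm over their backs; the gripper's body (78 mm by 193 mm) begins 47 mm behind the grasp point.
Start: joints at [-51.847, 20.546, 0.682, 0, -70.136, -16.507], TCP at [0.249, -0.627, 0.249] pointing down, gripper open.
Joint ranges: [-176.03, 176.03], [-82.01, 121.73], [-58.28, 71.71], [-173.87, 95.51], [-174.79, -0.11], [-173.66, 173.66]. Speed limits (degrees/s): [136.94, 136.94, 172.46, 180, 180, 180].

INTERFACE

Orientations are given as [roll, pitch, yaw] about the fixed x, y, z axes, in that order (R = Rz(yaw) Ry(pitch) Rx(roll)).
In Python, from plant import ctrl gives the robot as it stands.
- The arm moves only by the tool apply_moves, never from a script. Its argument "targets" is a list of rows, each an object with "travel": the shift along the tool's x, y, z in mm, a list of three; "roll": the turn about the tool's z in degrees; "jaw": the finger opening in mm, from 0 to 87.6. In form: [{"travel": [tx, ty, tz], "roll": roll, "jaw": jaw}, ...]. A call has 1 to 10 rows; each row shifts and turns the commanded pose from where the row before left it, along the tool's axes as they then stand; what a row does not reach is not made up. A row lasts 1/10 s, in which the tool goes at most 50 mm and 8.59 degrees, less where a joint would pass 70% of its speed; a pose out of reach is approached as far as the arm can. A call with a gripper value outside its range is refused whole. The fingers move at their own pace and stop on an object; the grip force is fixed at half the most. Time passes only in rows, so rows that do not move let the fingers close. It gives the time, the measured TCP pose, the force, the opening and the grip force at its end, in the units of the state.
- ctrl.get_obs(): the state, without advancing time (a new reading comes with each control period).
- ctrl.snapshot(name): name is "side" or "top" or "wrist"; returns the picture (400x640x3 uint8, red, green, blue); there is no depth.
- ctrl.calibration(name): a dict with "K" (3x3 intrinsics, pixels), "dist_coeffs" ([k1, k2, p1, p2, k3] as OpenCV has them; the pictures are not rectified), "extrinsics" (4x4, takes a point from camera to world coordinates); the wrist camera has in their place "hand_eye" (4x4, takes a point from camera to tool coordinates, whose origin is the TCP and whose axes are the flange's). Camera axes: x right, y down, z forward; pixel columns grow to the right and rows downward; lengths in m; the calibration is good to about 2 mm. A picture is of the moment at which its call begins: read the wrist's pose just before it. calibration takes no time and is no camera call.
- ctrl.close_job(): hands the job in; it is judged then, once.
The state is a dict: "clock": time; "joint_pos": joint angles; "qvel": joint speeds; "tau": joint torques, N m; "tool_pos": TCP position; "orientation": TCP orientation; "force": force on the tool from outside, world axes, zero at the start; "moment": the same for the moment, N m; "opening": finger opening in m; "gripper_force": force on a finger pad.
Only numpy, scipy, OpenCV 4.12 (cv2) and the standard library are available. Lean on these libraries where they do the work, as an engineer would, in place of code of your own. Each camera call takes 0.05 s, during which the arm holds its last target. There are 200 camera calls.

## Working session

There is one attempt and no reset: what is moved stays moved. The work goes in short steps, Python scripts to look and compute and a tool call to move; the robot and the scene stay as the last step left them, time stands still between calls to the robot, and variables do not carry over. Pictures are saved under pics/ and viewed, at most 10 in all, crops included, and the job is handed in when it is done.

Besides the shell and the picture viewer there is one more tool, called after "Emit:" as name(argument=value, ...) on one line, values as JSON. apply_moves: Moves the arm, as the interface text tells. Its arguments: {"type":"object","properties":{"targets":{"type":"array","items":{"type":"object","properties":{"travel":{"type":"array","items":{"type":"number"}},"roll":{"type":"number"},"jaw":{"type":"number"}}}}},"required":["targets"]}

```bash
mkdir -p pics; cat > h.py <<'E'
import numpy as np, cv2
from plant import ctrl
def snap(n,name):
    im=ctrl.snapshot(n); cv2.imwrite(f'pics/{name}.png',im[:,:,::-1]); return im
E
python3 - <<'E'
from h import *
o=ctrl.get_obs(); print(o['clock'],o['tool_pos'],o['orientation'])
for n in('top','side'):
    snap(n,n+'0'); c=ctrl.calibration(n); print(n,c['K'],c['dist_coeffs'],np.round(c['extrinsics'],4))
c=ctrl.calibration('wrist');print(c)
E
```

```text
0.0 [ 0.24882375 -0.62697619  0.24761072] [ 1.79903557e+02 -1.02679452e-02 -1.58356177e+02]
top [[414.44318252   0.         323.15760753]
 [  0.         414.44318252 194.81653352]
 [  0.           0.           1.        ]] [-0.01722901  0.          0.          0.          0.        ] [[ 0.0123 -0.9835  0.1806  0.3499]
 [-0.9999 -0.0137 -0.0066 -0.009 ]
 [ 0.0089 -0.1805 -0.9835  1.2201]
 [ 0.      0.      0.      1.    ]]
side [[381.12346492   0.         314.42356707]
 [  0.         381.12346492 196.47043952]
 [  0.           0.           1.        ]] [-0.03608025  0.          0.          0.          0.        ] [[-0.7172 -0.4928  0.4928  0.0741]
 [-0.6969  0.5098 -0.5044  0.5059]
 [-0.0027 -0.7052 -0.709   0.7987]
 [ 0.      0.      0.      1.    ]]
{'K': array([[306.46525474,   0.        , 325.20135356],
       [  0.        , 306.46525474, 202.87879371],
       [  0.        ,   0.        ,   1.        ]]), 'dist_coeffs': array([-0.04423548,  0.        ,  0.        ,  0.        ,  0.        ]), 'hand_eye': array([[ 1.86030727e-04, -9.69210018e-01, -2.46235468e-01,
         6.59244473e-02],
       [ 9.99999983e-01,  1.80595996e-04,  4.46534998e-05,
         3.91800278e-04],
       [ 1.19052038e-06, -2.46235472e-01,  9.69210035e-01,
        -1.36565276e-01],
       [ 0.00000000e+00,  0.00000000e+00,  0.00000000e+00,
         1.00000000e+00]])}
```

View pics/top0.png

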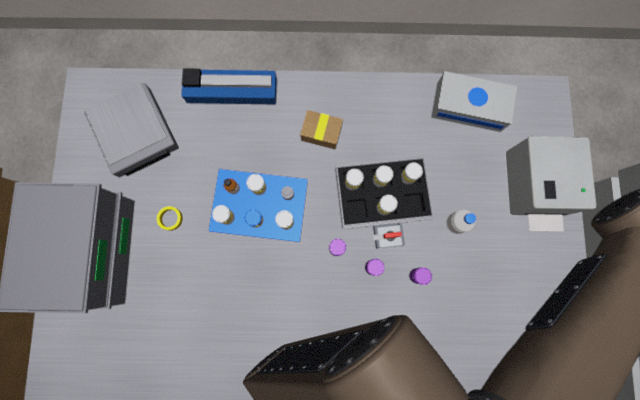

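View pics/side0.png

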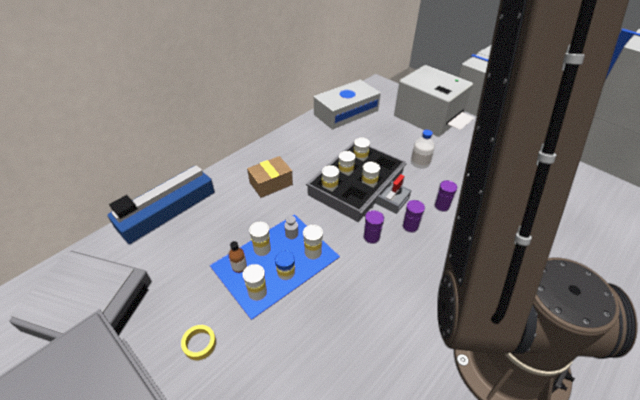

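The top view shows the board at about (258,205) and the crate at about (384,192). White lids on the board are at (256,183), (221,214) and (285,219). Could be mistaken for them: blue jar (253,217), steel weight (287,193), amber bottle (231,186), packed jars (355,178), (384,175), (413,171), (388,204), and purple jars (338,247), (375,267), (422,276). I choose two of the three white-lidded jars on the board. The empty pockets are the front-left (357,208) and front-right (417,203), and the lock is at (390,236).

```bash
cat >> h.py <<'E'
def ray(n,uv,z,T=None):
    c=ctrl.calibration(n); X=c['extrinsics'] if T is None else T
    p=cv2.undistortPoints(np.array(uv,float).reshape(-1,1,2),c['K'],c['dist_coeffs']).reshape(-1,2)
    d=np.c_[p,np.ones(len(p))]@X[:3,:3].T
    return X[:3,3]+d*((z-X[2,3])/d[:,2])[:,None]
def wristT(o=None):
    from scipy.spatial.transform import Rotation as R
    o=o or ctrl.get_obs(); T=np.eye(4); T[:3,:3]=R.from_euler('xyz',o['orientation'],degrees=True).as_matrix(); T[:3,3]=o['tool_pos']
    return T@ctrl.calibration('wrist')['hand_eye']
E
python3 - <<'E'
from h import *
im=cv2.imread('pics/top0.png'); hsv=cv2.cvtColor(im,cv2.COLOR_BGR2HSV)
def blobs(m,lo,hi,box):
    x0,y0,x1,y1=box; mm=np.zeros_like(m); mm[y0:y1,x0:x1]=m[y0:y1,x0:x1]
    return [c for c in cv2.findContours(mm,cv2.RETR_EXTERNAL,cv2.CHAIN_APPROX_NONE)[0] if lo<cv2.contourArea(c)<hi]
w=((hsv[:,:,1]<50)&(hsv[:,:,2]>185)).astype(np.uint8)
for box in((205,165,310,245),(330,155,435,228)):
    for c in blobs(w,40,600,box):
        (x,y),r=cv2.minEnclosingCircle(c); print('lid',round(x,1),round(y,1),round(r,1),cv2.contourArea(c),ray('top',[(x,y)],.088).round(4))
b=((abs(hsv[:,:,0].astype(int)-106)<8)&(hsv[:,:,1]>150)).astype(np.uint8)
for c in blobs(b,2000,9000,(200,160,315,250)):
    r=cv2.boxPoints(cv2.minAreaRect(c)); print('board',ray('top',r,.006).round(3))
d=cv2.morphologyEx((hsv[:,:,2]<95).astype(np.uint8),cv2.MORPH_OPEN,np.ones((2,2)))
for c in blobs(d,1500,9000,(325,150,440,235)):
    h=cv2.convexHull(c); r=cv2.boxPoints(cv2.minAreaRect(h)); P=ray('top',r,.046); print('crate',r.round(0).tolist(),P.round(4),P.mean(0),[np.linalg.norm(P[i]-P[i-1]).round(3) for i in range(4)])
rd=(((hsv[:,:,0]<8)|(hsv[:,:,0]>172))&(hsv[:,:,1]>140)).astype(np.uint8)
for c in blobs(rd,10,400,(360,215,420,250)):
    r=cv2.minAreaRect(c); print('bar',r,ray('top',[r[0]],.09).round(4))
crop=cv2.resize(im[155:255,200:440],None,fx=3.3,fy=3.3,interpolation=cv2.INTER_CUBIC); cv2.imwrite('pics/crop.png',crop)
E
```

```text
lid 283.9 218.4 8.5 195.5 [[0.4904 0.0906 0.088 ]]
lid 220.6 213.4 8.6 197.0 [[0.5018 0.2651 0.088 ]]
lid 254.9 182.2 8.4 189.5 [[0.591  0.1744 0.088 ]]
lid 388.1 202.9 8.2 181.0 [[ 0.5374 -0.1969  0.088 ]]
lid 354.6 176.7 8.1 179.5 [[ 0.6107 -0.1039  0.088 ]]
lid 384.3 173.3 8.0 177.5 [[ 0.6216 -0.1876  0.088 ]]
lid 413.5 170.5 7.9 171.5 [[ 0.631 -0.27   0.088]]
board [[0.462 0.317 0.006]
 [0.649 0.305 0.006]
 [0.618 0.035 0.006]
 [0.433 0.054 0.006]]
crate [[338.0, 169.0], [425.0, 159.0], [432.0, 216.0], [345.0, 225.0]] [[ 0.6441 -0.0603  0.046 ]
 [ 0.6771 -0.3159  0.046 ]
 [ 0.509  -0.3286  0.046 ]
 [ 0.478  -0.0792  0.046 ]] [ 0.57707712 -0.19596139  0.046     ] [np.float64(0.167), np.float64(0.258), np.float64(0.169), np.float64(0.251)]
bar ((392.0, 234.5), (5.0, 16.0), 90.0) [[ 0.4499 -0.2058  0.09  ]]
```

View pics/crop.png

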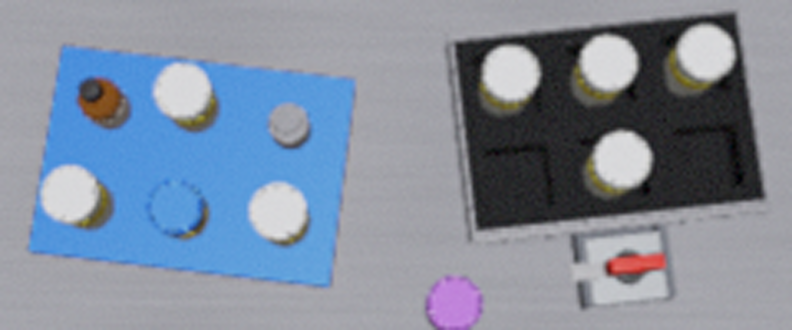

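The crop confirms white lids at (183,92), (72,195) and (278,212), and empty pockets at front-left (515,175) and front-right (708,155). In the crop the red bar is at (636,264), lying along crate y with its tongue to the left. The lid spacing gives 84 mm and the packed jars agree on the crate centre (0.579,-0.192) and yaw of about 7.1°. I'll take the spares at (0.490,0.091) and (0.591,0.174), starting with the near one.

Emit:
apply_moves(targets=[{"travel":[0,0,0],"roll":-7.55,"jaw":70},{"travel":[0,0,0],"roll":-7.55,"jaw":70},{"travel":[0,0,0],"roll":-7.55,"jaw":70},{"travel":[0,0,0],"roll":-7.55,"jaw":70},{"travel":[0,0,0],"roll":-7.55,"jaw":70},{"travel":[0,0,0],"roll":-7.55,"jaw":70},{"travel":[0,0,0],"roll":-7.55,"jaw":70},{"travel":[0,0,0],"roll":-7.55,"jaw":70},{"travel":[0,0,0],"roll":-7.55,"jaw":70},{"travel":[0,0,0],"roll":-7.55,"jaw":70}])

```text
clock: 1.1
tool_pos: [0.2489, -0.6271, 0.248]
orientation: [180.0, 0.1, -82.5]
force: [-0.4, -0.3, 0.4]
opening: 0.0699
gripper_force: 0.0
```

Emit:
apply_moves(targets=[{"travel":[-34,-16.4,0],"roll":0,"jaw":70},{"travel":[-34,-16.4,0],"roll":0,"jaw":70},{"travel":[-34,-16.4,0],"roll":0,"jaw":70},{"travel":[-34,-16.4,0],"roll":0,"jaw":70},{"travel":[-34,-16.4,0],"roll":0,"jaw":70},{"travel":[-34,-16.4,0],"roll":0,"jaw":70},{"travel":[-34,-16.4,0],"roll":0,"jaw":70},{"travel":[-34,-16.4,0],"roll":0,"jaw":70},{"travel":[-34,-16.4,0],"roll":0,"jaw":70},{"travel":[-34,-16.4,0],"roll":0,"jaw":70}])

```text
clock: 2.1
tool_pos: [0.3694, -0.2681, 0.2484]
orientation: [180.0, 0.0, -82.9]
force: [1.2, -1.1, 0.4]
opening: 0.0701
gripper_force: 0.0
```

```bash
cat >> h.py <<'E'
from scipy.spatial.transform import Rotation as R
def delta(x,y,z,yaw=-82.9):
    o=ctrl.get_obs(); Rm=R.from_euler('xyz',o['orientation'],degrees=True).as_matrix()
    dy=(yaw-o['orientation'][2]+180)%360-180
    print('t',o['clock'],'pos',o['tool_pos'].round(4),'ori',o['orientation'].round(2),'F',np.round(o['force'],1),'open',o['opening'],'gf',o['gripper_force'])
    print('travel mm',(1000*Rm.T@(np.array([x,y,z])-o['tool_pos'])).round(1),'roll',round(-dy,2))
def lids(name,z=.088,lo=600):
    o=ctrl.get_obs(); T=wristT(o); im=snap('wrist',name); hsv=cv2.cvtColor(im,cv2.COLOR_RGB2HSV)
    w=cv2.morphologyEx(((hsv[:,:,1]<50)&(hsv[:,:,2]>185)).astype(np.uint8),cv2.MORPH_OPEN,np.ones((5,5)))
    for c in cv2.findContours(w,cv2.RETR_EXTERNAL,cv2.CHAIN_APPROX_NONE)[0]:
        if cv2.contourArea(c)>lo:
            P=ray('wrist',c.reshape(-1,2),z,T)[:,:2].astype(np.float32); (cx,cy),r=cv2.minEnclosingCircle(P)
            print('lid px',c.reshape(-1,2).mean(0).round(),'c',round(cx,4),round(cy,4),'r',round(r,4))
E
python3 -c "
from h import *
delta(.4904,.0906,.2)"
```

```text
t 2.1 pos [ 0.3694 -0.2681  0.2484] ori [ 1.800e+02  1.000e-02 -8.286e+01] F [ 1.2 -1.1  0.4] open 0.07005436869019271 gf 0.0
travel mm [-340.9 -164.6   48.5] roll 0.04
```

Emit:
apply_moves(targets=[{"travel":[-34,-16.4,0],"roll":0,"jaw":66},{"travel":[-34,-16.4,0],"roll":0,"jaw":66},{"travel":[-34,-16.4,0],"roll":0,"jaw":66},{"travel":[-34,-16.4,5],"roll":0,"jaw":66},{"travel":[-34,-16.4,5],"roll":0,"jaw":66},{"travel":[-34,-16.4,5],"roll":0,"jaw":66},{"travel":[-34,-16.4,5],"roll":0,"jaw":66},{"travel":[-34,-16.4,10],"roll":0,"jaw":66},{"travel":[-34,-16.4,10],"roll":0,"jaw":66},{"travel":[-34,-16.4,8],"roll":0,"jaw":66}])

```text
clock: 3.1
tool_pos: [0.4897, 0.0896, 0.1999]
orientation: [180.0, -0.0, -82.8]
force: [0.5, -0.1, 0.9]
opening: 0.0657
gripper_force: 0.0
```

Emit:
apply_moves(targets=[{"travel":[0,0,0],"roll":0,"jaw":66},{"travel":[0,0,0],"roll":0,"jaw":66}])

```text
clock: 3.3
tool_pos: [0.4895, 0.0886, 0.1998]
orientation: [179.9, -0.0, -82.8]
force: [-0.2, 0.4, 0.4]
opening: 0.0661
gripper_force: 0.0
```

```bash
python3 -c "
from h import *
delta(.4904,.0906,.075)
lids('w1')"
```

```text
t 3.3 pos [0.4895 0.0886 0.1998] ori [ 1.799e+02 -4.000e-02 -8.277e+01] F [-0.2  0.4  0.4] open 0.0661357661596097 gf 0.0
travel mm [ -1.9  -1.4 124.8] roll 0.13
lid px [125. 387.] c 0.6718 0.3073 r 0.0974
lid px [325. 205.] c 0.4896 0.0885 r 0.0234
```

View pics/w1.png

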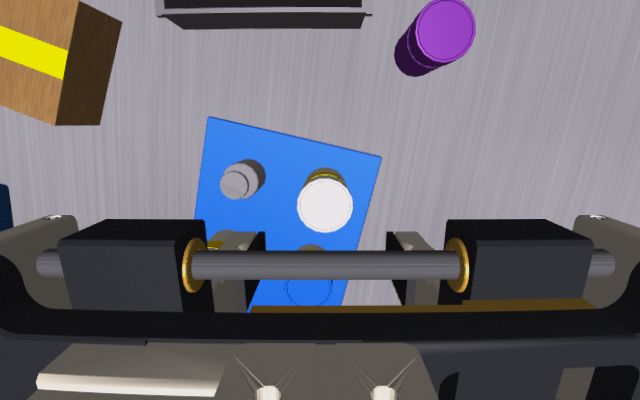

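The wrist view shows the chosen white lid at (325,205), radius 23.4 mm, centred under the tool at (0.4896,0.0885). The steel weight is to the left and the blue jar behind. I'll go down and grip.

Emit:
apply_moves(targets=[{"travel":[0,0,20],"roll":0,"jaw":64},{"travel":[0,0,30],"roll":0,"jaw":64},{"travel":[0,0,30],"roll":0,"jaw":64},{"travel":[0,0,25],"roll":0,"jaw":64},{"travel":[0,0,20],"roll":0,"jaw":64},{"travel":[0,0,0],"roll":0,"jaw":64},{"travel":[0,0,0],"roll":0,"jaw":40},{"travel":[0,0,0],"roll":0,"jaw":40},{"travel":[0,0,0],"roll":0,"jaw":40},{"travel":[0,0,0],"roll":0,"jaw":40}])

```text
clock: 4.35
tool_pos: [0.4906, 0.0884, 0.0769]
orientation: [-179.9, 0.0, -82.8]
force: [-1.0, -1.1, 7.4]
opening: 0.0466
gripper_force: 30.0
```

Emit:
apply_moves(targets=[{"travel":[0,0,0],"roll":0,"jaw":40},{"travel":[0,0,0],"roll":0,"jaw":40}])

```text
clock: 4.55
tool_pos: [0.4905, 0.0884, 0.0769]
orientation: [-179.9, 0.0, -82.8]
force: [-0.5, -0.7, 7.4]
opening: 0.0467
gripper_force: 30.0
```

Emit:
apply_moves(targets=[{"travel":[0,0,-10],"roll":0,"jaw":40},{"travel":[0,0,-25],"roll":0,"jaw":40},{"travel":[0,0,-30],"roll":0,"jaw":40},{"travel":[0,0,-25],"roll":0,"jaw":40},{"travel":[30,-1,0],"roll":0,"jaw":40},{"travel":[42,-2,0],"roll":0,"jaw":40},{"travel":[45,-2,0],"roll":0,"jaw":40},{"travel":[45,-2,0],"roll":0,"jaw":40},{"travel":[30,-2,0],"roll":0,"jaw":40},{"travel":[12,-1,0],"roll":0,"jaw":40}])

```text
clock: 5.55
tool_pos: [0.5251, -0.1154, 0.1661]
orientation: [-180.0, -0.0, -83.0]
force: [-0.5, 0.5, -1.1]
opening: 0.0462
gripper_force: 30.0
```

Emit:
apply_moves(targets=[{"travel":[0,0,0],"roll":0,"jaw":40},{"travel":[0,0,0],"roll":0,"jaw":40}])

```text
clock: 5.75
tool_pos: [0.5249, -0.1127, 0.1658]
orientation: [-180.0, 0.0, -82.9]
force: [-0.3, -0.4, -0.7]
opening: 0.0464
gripper_force: 30.0
```

```bash
python3 -c "
from h import *
delta(.5269,-.1143,.0769)
lids('w2',lo=300)"
```

```text
t 5.75 pos [ 0.5249 -0.1127  0.1658] ori [-1.800e+02  2.000e-02 -8.289e+01] F [-0.3 -0.4 -0.7] open 0.04636752025374442 gf 29.99391496181488
travel mm [ 1.9 -1.8 88.9] roll 0.01
lid px [125. 386.] c 0.6842 0.0668 r 0.0845
lid px [325. 291.] c 0.5182 -0.06 r 0.039
lid px [325. 241.] c 0.5218 -0.0881 r 0.0309
lid px [207. 204.] c 0.611 -0.106 r 0.0236
lid px [434. 146.] c 0.4559 -0.1733 r 0.0137
lid px [409.  97.] c 0.4799 -0.2024 r 0.0266
lid px [197.  91.] c 0.6209 -0.1891 r 0.0236
lid px [322.  90.] c 0.5375 -0.1995 r 0.0235
```

View pics/w2.png

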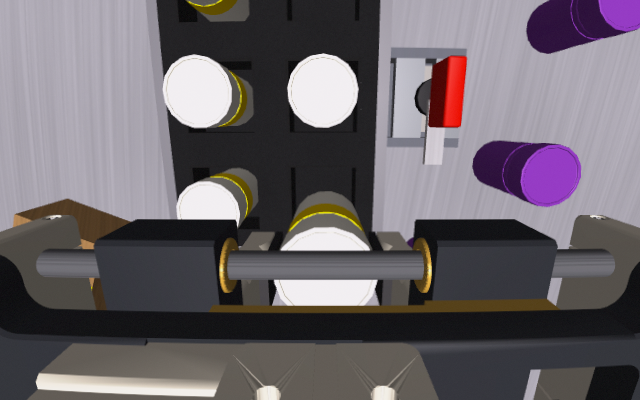

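The wrist view shows packed lids at (207,204), (197,91) and (322,90), consistent with the top view to about 2 mm, and the red bar at (447,90). The pocket edges are faint, so I'll measure them directly with contrast stretch.

```bash
python3 - <<'E'
from h import *
im=cv2.imread('pics/w2.png'); T=wristT()
# rectify foam plane into crate frame: 0.5mm/px, z=.046
cx,cy,a=.579,-.194,np.radians(7.1)
s=1.0; X=np.array([-.15,.10]); 
# homography plane->pixel (small distortion: undistort first)
c=ctrl.calibration('wrist'); un=cv2.undistort(im,c['K'],c['dist_coeffs'])
Rz=np.array([[np.cos(a),-np.sin(a)],[np.sin(a),np.cos(a)]])
def px(u,v):
    p=Rz@[u,v]+[cx,cy]; q=np.linalg.inv(T)@[p[0],p[1],.046,1]; q=c['K']@q[:3]; return q[:2]/q[2]
# out image: col = (0.10-u)*3000 , row = (v+.20)*3000... up=-y
src=np.float32([[ (0.10-u)*3000,(v+.11)*3000] for u,v in((.1,-.11),(-.1,-.11),(-.1,.08),(.1,.08))])
dst=np.float32([px(u,v) for u,v in((.1,-.11),(-.1,-.11),(-.1,.08),(.1,.08))])
H=cv2.getPerspectiveTransform(dst,src)
o=cv2.warpPerspective(un,H,(600,570)); g=np.clip(o.astype(float)*3,0,255).astype(np.uint8)
for u in(-.042,.042):
  for v in(-.084,0,.084):
    x,y=(0.1-u)*3000,(v+.11)*3000; cv2.rectangle(g,(int(x-82.5),int(y-82.5)),(int(x+82.5),int(y+82.5)),(0,255,0),1)
cv2.rectangle(g,(int((.1-.089)*3000),-50),(int((.1+.089)*3000),900),(0,255,255),1)
cv2.imwrite('pics/rect.png',g)
E
```

```text
(no output)
```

View pics/rect.png

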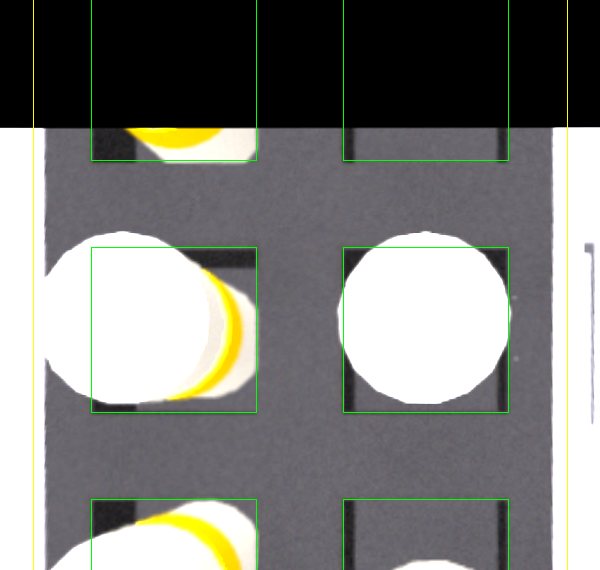

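The predicted pocket outlines (centre (0.579,-0.194), 7.1°) lie on the real pocket edges within about 1 mm. I'll correct laterally and lower.

Emit:
apply_moves(targets=[{"travel":[3.4,-1.6,10],"roll":0,"jaw":40},{"travel":[0,0,20],"roll":0,"jaw":40},{"travel":[0,0,12],"roll":0,"jaw":40},{"travel":[0,0,5],"roll":0,"jaw":40},{"travel":[0,0,6],"roll":0,"jaw":40},{"travel":[0,0,8],"roll":0,"jaw":40}])

```text
clock: 6.4
tool_pos: [0.5277, -0.116, 0.1047]
orientation: [-179.9, -0.0, -82.8]
force: [-0.1, -0.6, -1.1]
opening: 0.0464
gripper_force: 30.0
```

```bash
python3 -c "
from h import *
delta(.5269,-.1158,.0769)"
```

```text
t 6.4 pos [ 0.5277 -0.116   0.1047] ori [-1.7993e+02 -1.0000e-02 -8.2820e+01] F [-0.1 -0.6 -1.1] open 0.046366762171346415 gf 29.9938103556633
travel mm [-0.3  0.8 27.8] roll 0.08
```

Emit:
apply_moves(targets=[{"travel":[0,0.5,7],"roll":0,"jaw":40},{"travel":[0,0,7],"roll":0,"jaw":40},{"travel":[0,0,5],"roll":0,"jaw":40},{"travel":[0,0,3],"roll":0,"jaw":40},{"travel":[0,0,2],"roll":0,"jaw":40},{"travel":[0,0,1.5],"roll":0,"jaw":40},{"travel":[0,0,1],"roll":0,"jaw":40},{"travel":[0,0,0],"roll":0,"jaw":40}])

```text
clock: 7.2
tool_pos: [0.5267, -0.1163, 0.0781]
orientation: [-180.0, -0.0, -82.9]
force: [-0.1, -0.4, -0.2]
opening: 0.0466
gripper_force: 30.0
```

Emit:
apply_moves(targets=[{"travel":[0,0,0.7],"roll":0,"jaw":40},{"travel":[0,0,0.7],"roll":0,"jaw":40},{"travel":[0,0,0],"roll":0,"jaw":40}])

```text
clock: 7.5
tool_pos: [0.5268, -0.1163, 0.0769]
orientation: [-180.0, -0.0, -82.8]
force: [0.4, -0.1, 1.8]
opening: 0.0462
gripper_force: 30.0
```

The force went from -1.1 to +1.8 N at the expected height, so the jar is seated. Release and rise.

Emit:
apply_moves(targets=[{"travel":[0,0,0],"roll":0,"jaw":52},{"travel":[0,0,0],"roll":0,"jaw":60},{"travel":[0,0,0],"roll":0,"jaw":60},{"travel":[0,0,-10],"roll":0,"jaw":60},{"travel":[0,0,-25],"roll":0,"jaw":62},{"travel":[0,0,-40],"roll":0,"jaw":64},{"travel":[0,0,-40],"roll":0,"jaw":66},{"travel":[-30,3,-10],"roll":0,"jaw":66}])

```text
clock: 8.3
tool_pos: [0.5226, -0.0882, 0.207]
orientation: [-179.6, -0.1, -82.9]
force: [0.6, 0.3, -0.9]
opening: 0.0661
gripper_force: 0.0
```

```bash
python3 -c "
from h import *
delta(.590,.1725,.2)
lids('w3',lo=600)"
```

```text
t 8.3 pos [ 0.5226 -0.0882  0.207 ] ori [-1.7958e+02 -8.0000e-02 -8.2950e+01] F [ 0.6  0.3 -0.9] open 0.06612186055953105 gf 0.0
travel mm [-250.5  -98.8    7.4] roll -0.05
lid px [126. 386.] c 0.7138 0.1376 r 0.1021
lid px [326. 171.] c 0.5262 -0.1161 r 0.0235
lid px [225. 171.] c 0.6106 -0.1058 r 0.0234
lid px [428. 114.] c 0.4487 -0.1722 r 0.0178
lid px [401.  74.] c 0.4772 -0.1984 r 0.0277
lid px [218.  64.] c 0.6209 -0.1891 r 0.0236
lid px [325.  63.] c 0.5376 -0.1996 r 0.0236
lid px [606.  75.] c 0.3064 -0.2245 r 0.0433
lid px [494.  34.] c 0.4101 -0.239 r 0.0248
lid px [99. 43.] c 0.7167 -0.197 r 0.0311
lid px [13. 29.] c 0.7894 -0.1965 r 0.0279
```

The jar is in (lid at (0.5262,-0.1161), height consistent). Next, the second spare.

Emit:
apply_moves(targets=[{"travel":[-25,-10,0],"roll":0,"jaw":66},{"travel":[-40,-16,1],"roll":0,"jaw":66},{"travel":[-45,-18,2],"roll":0,"jaw":66},{"travel":[-45,-18,2],"roll":0,"jaw":66},{"travel":[-45,-18,2],"roll":0,"jaw":66},{"travel":[-35,-13,0],"roll":0,"jaw":66},{"travel":[-15,-6,0],"roll":0,"jaw":66},{"travel":[0,0,0],"roll":0,"jaw":66},{"travel":[0,0,0],"roll":0,"jaw":66}])

```text
clock: 9.25
tool_pos: [0.5867, 0.1731, 0.1947]
orientation: [180.0, -0.0, -82.8]
force: [-0.6, -0.3, 0.1]
opening: 0.0656
gripper_force: 0.0
```

```bash
python3 -c "
from h import *
delta(.590,.1725,.076)
lids('w4',lo=600)"
```

```text
t 9.25 pos [0.5867 0.1731 0.1947] ori [ 1.7997e+02 -1.0000e-02 -8.2830e+01] F [-0.6 -0.3  0.1] open 0.065647147395295 gf 0.0
travel mm [  1.   -3.3 118.7] roll 0.07
lid px [125. 386.] c 0.766 0.3855 r 0.0957
lid px [320. 205.] c 0.591 0.1723 r 0.0235
```

Emit:
apply_moves(targets=[{"travel":[1.3,-4.2,15],"roll":0,"jaw":64},{"travel":[0,0,30],"roll":0,"jaw":64},{"travel":[0,0,30],"roll":0,"jaw":64},{"travel":[0,0,25],"roll":0,"jaw":64},{"travel":[0,0,17],"roll":0,"jaw":64},{"travel":[0,0,0],"roll":0,"jaw":64}])

```text
clock: 9.9
tool_pos: [0.5896, 0.1704, 0.0745]
orientation: [179.7, -0.1, -83.0]
force: [0.2, -0.6, -0.5]
opening: 0.0639
gripper_force: 0.0
```

Emit:
apply_moves(targets=[{"travel":[0,0,0],"roll":0,"jaw":40},{"travel":[0,0,0],"roll":0,"jaw":40},{"travel":[0,0,0],"roll":0,"jaw":40},{"travel":[0,0,0],"roll":0,"jaw":40},{"travel":[0,0,0],"roll":0,"jaw":40},{"travel":[0,0,0],"roll":0,"jaw":40}])

```text
clock: 10.5
tool_pos: [0.592, 0.1729, 0.0789]
orientation: [-179.9, 0.0, -82.8]
force: [-1.3, -1.8, 6.1]
opening: 0.0462
gripper_force: 30.0
```

Emit:
apply_moves(targets=[{"travel":[0,0,-10],"roll":0,"jaw":40},{"travel":[0,0,-30],"roll":0,"jaw":40},{"travel":[0,0,-40],"roll":0,"jaw":40},{"travel":[0,0,-30],"roll":0,"jaw":40},{"travel":[15,4,0],"roll":0,"jaw":40},{"travel":[35,8,0],"roll":0,"jaw":40},{"travel":[45,10,0],"roll":0,"jaw":40},{"travel":[45,10,0],"roll":0,"jaw":40},{"travel":[45,10,0],"roll":0,"jaw":40},{"travel":[45,10,0],"roll":0,"jaw":40}])

```text
clock: 11.5
tool_pos: [0.5673, -0.0637, 0.1876]
orientation: [180.0, 0.0, -82.8]
force: [0.8, 0.4, -1.4]
opening: 0.0469
gripper_force: 30.0
```

Emit:
apply_moves(targets=[{"travel":[45,10,0],"roll":0,"jaw":40},{"travel":[45,10,0],"roll":0,"jaw":40},{"travel":[45,10,0],"roll":0,"jaw":40},{"travel":[45,10,0],"roll":0,"jaw":40},{"travel":[25,6,0],"roll":0,"jaw":40},{"travel":[10,2,0],"roll":0,"jaw":40},{"travel":[0,0,0],"roll":0,"jaw":40},{"travel":[0,0,0],"roll":0,"jaw":40}])

```text
clock: 12.3
tool_pos: [0.5473, -0.2807, 0.1874]
orientation: [180.0, 0.0, -82.9]
force: [0.2, -0.1, -1.8]
opening: 0.0462
gripper_force: 30.0
```

```bash
python3 -c "
from h import *
delta(.5477,-.2826,.0789)
T=wristT();im=snap('wrist','w5');hsv=cv2.cvtColor(im,cv2.COLOR_RGB2HSV)
lo=((hsv[:,:,0]<8)&(hsv[:,:,1]>150)).astype(np.uint8)
for c in cv2.findContours(lo,0,1)[0]:
  if cv2.contourArea(c)>100: print('red',cv2.contourArea(c),cv2.minAreaRect(c))
"
```

```text
t 12.3 pos [ 0.5473 -0.2807  0.1874] ori [ 1.7998e+02  3.0000e-02 -8.2870e+01] F [ 0.2 -0.1 -1.8] open 0.04618050661342042 gf 29.978983104228973
travel mm [  2.   -0.2 108.5] roll 0.03
```

Emit:
apply_moves(targets=[{"travel":[1.5,0,15],"roll":0,"jaw":40},{"travel":[0,0,25],"roll":0,"jaw":40},{"travel":[0,0,20],"roll":0,"jaw":40},{"travel":[0,0,6],"roll":0,"jaw":40},{"travel":[0,0,6],"roll":0,"jaw":40},{"travel":[0,0,7],"roll":0,"jaw":40},{"travel":[0,0,0],"roll":0,"jaw":40}])

```text
clock: 13.05
tool_pos: [0.5477, -0.2824, 0.1084]
orientation: [180.0, 0.0, -82.8]
force: [-0.3, -0.2, -0.6]
opening: 0.0463
gripper_force: 30.0
```

Emit:
apply_moves(targets=[{"travel":[0,0,7],"roll":0,"jaw":40},{"travel":[0,0,7],"roll":0,"jaw":40},{"travel":[0,0,5],"roll":0,"jaw":40},{"travel":[0,0,4],"roll":0,"jaw":40},{"travel":[0,0,3],"roll":0,"jaw":40},{"travel":[0,0,1.5],"roll":0,"jaw":40},{"travel":[0,0,0],"roll":0,"jaw":40}])

```text
clock: 13.75
tool_pos: [0.5476, -0.2827, 0.081]
orientation: [180.0, 0.0, -82.9]
force: [-0.0, -0.2, -1.1]
opening: 0.0463
gripper_force: 30.0
```

Emit:
apply_moves(targets=[{"travel":[0,0,1],"roll":0,"jaw":40},{"travel":[0,0,0.8],"roll":0,"jaw":40},{"travel":[0,0,0.5],"roll":0,"jaw":40},{"travel":[0,0,0],"roll":0,"jaw":40}])

```text
clock: 14.15
tool_pos: [0.5478, -0.2828, 0.079]
orientation: [-180.0, -0.0, -82.9]
force: [-0.2, -0.2, -1.3]
opening: 0.0466
gripper_force: 30.0
```

Emit:
apply_moves(targets=[{"travel":[0,0,0.7],"roll":0,"jaw":40},{"travel":[0,0,0.7],"roll":0,"jaw":40},{"travel":[0,0,0],"roll":0,"jaw":40}])

```text
clock: 14.45
tool_pos: [0.5478, -0.2829, 0.0788]
orientation: [-180.0, -0.0, -82.8]
force: [-2.8, 1.9, 8.7]
opening: 0.0466
gripper_force: 30.0
```

Firm contact at the expected height, so I'll release, rise and head for the lock.

Emit:
apply_moves(targets=[{"travel":[0,0,-0.8],"roll":0,"jaw":40},{"travel":[0,0,0],"roll":0,"jaw":52},{"travel":[0,0,0],"roll":0,"jaw":60},{"travel":[0,0,0],"roll":0,"jaw":60},{"travel":[0,0,-10],"roll":0,"jaw":60},{"travel":[0,0,-25],"roll":0,"jaw":60},{"travel":[0,0,-40],"roll":0,"jaw":60},{"travel":[0,0,-40],"roll":0,"jaw":60},{"travel":[-30,5,0],"roll":0,"jaw":60},{"travel":[-30,5,0],"roll":0,"jaw":60}])

```text
clock: 15.45
tool_pos: [0.5309, -0.2244, 0.1954]
orientation: [-179.8, -0.0, -82.9]
force: [0.4, 0.7, -0.7]
opening: 0.0597
gripper_force: 0.0
```

```bash
cat >> h.py <<'E'
def red(name):
    T=wristT(); im=snap('wrist',name); hsv=cv2.cvtColor(im,cv2.COLOR_RGB2HSV)
    m=(((hsv[:,:,0]<8)|(hsv[:,:,0]>173))&(hsv[:,:,1]>150)&(hsv[:,:,2]>60)).astype(np.uint8)
    c=max(cv2.findContours(m,0,1)[0],key=cv2.contourArea)
    print('V',np.percentile(hsv[:,:,2][m>0],[5,30,50,70,95]))
    v=hsv[:,:,2]; t=cv2.threshold(v[m>0].reshape(-1,1),0,255,cv2.THRESH_OTSU)[0]; m2=m*(v>t).astype(np.uint8)
    for q in(m,m2):
        c=max(cv2.findContours(q,0,1)[0],key=cv2.contourArea)
        P=ray('wrist',c.reshape(-1,2),.09,T)[:,:2].astype(np.float32); print('bar',cv2.boundingRect(c),cv2.minAreaRect(P))
E
python3 -c "
from h import *
delta(.450,-.2101,.19)
lids('w6');red('w7')"
```

```text
t 15.45 pos [ 0.5309 -0.2244  0.1954] ori [-1.7981e+02 -4.0000e-02 -8.2940e+01] F [ 0.4  0.7 -0.7] open 0.059725345822580274 gf 0.0
travel mm [-24.1  78.5   5.1] roll -0.04
lid px [126. 385.] c 0.7118 -0.0114 r 0.0976
lid px [314. 232.] c 0.5375 -0.1998 r 0.0235
lid px [219. 225.] c 0.6198 -0.1957 r 0.0202
lid px [386. 210.] c 0.4798 -0.2252 r 0.025
lid px [314. 132.] c 0.547 -0.2831 r 0.0237
lid px [206. 132.] c 0.6318 -0.2725 r 0.024
lid px [319. 112.] c 0.5403 -0.2351 r 0.2855
V [ 81.  92. 221. 246. 249.]
bar (401, 197, 26, 48) ((0.4556109607219696, -0.2187632918357849), (0.020068595185875893, 0.04079192131757736), 7.246311187744141)
bar (410, 205, 17, 40) ((0.4512569308280945, -0.21593362092971802), (0.012143888510763645, 0.03407939895987511), 7.246311187744141)
```

Both jars are in. I'll move over the lock, high enough to see the bar whole.

Emit:
apply_moves(targets=[{"travel":[-8,25,0],"roll":0,"jaw":44},{"travel":[-10,35,0],"roll":0,"jaw":40},{"travel":[-6,18,0],"roll":0,"jaw":40},{"travel":[0,0,0],"roll":0,"jaw":40},{"travel":[0,0,0],"roll":0,"jaw":40}])

```text
clock: 16.05
tool_pos: [0.4505, -0.2107, 0.1942]
orientation: [-179.9, -0.0, -82.8]
force: [0.4, -0.1, -0.1]
opening: 0.0406
gripper_force: 0.0
```

```bash
python3 -c "
from h import *
delta(.450,-.2101,.083)
red('w8')"
```

```text
t 16.05 pos [ 0.4505 -0.2107  0.1942] ori [-1.7991e+02 -4.0000e-02 -8.2840e+01] F [ 0.4 -0.1 -0.1] open 0.040587371508388294 gf 0.0
travel mm [ -0.7   0.6 111.2] roll 0.06
V [ 94. 235. 248. 249. 250.]
bar (317, 176, 17, 59) ((0.45076045393943787, -0.212677001953125), (0.012781758792698383, 0.04875284433364868), 7.526374340057373)
bar (319, 182, 15, 53) ((0.44987258315086365, -0.21035629510879517), (0.011175019666552544, 0.043930910527706146), 6.885951519012451)
```

View pics/w8.png

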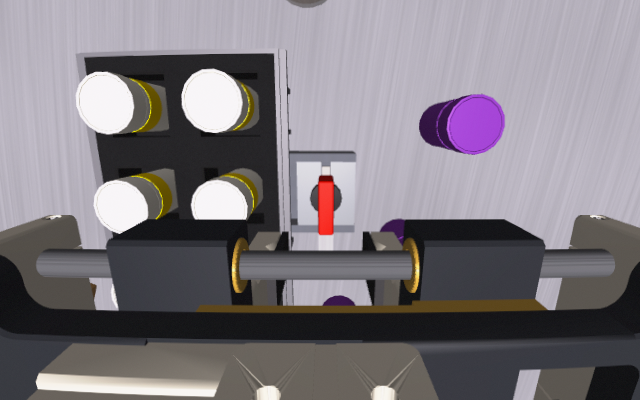

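The wrist view shows the red bar at (326,205), centred between the fingers, at (0.450,-0.2103) and 7°, clear of the purple jars. I'll descend and grip it.

Emit:
apply_moves(targets=[{"travel":[-0.5,0.6,20],"roll":0,"jaw":40},{"travel":[0,0,30],"roll":0,"jaw":40},{"travel":[0,0,30],"roll":0,"jaw":40},{"travel":[0,0,20],"roll":0,"jaw":40},{"travel":[0,0,11],"roll":0,"jaw":40},{"travel":[0,0,0],"roll":0,"jaw":40},{"travel":[0,0,0],"roll":0,"jaw":25},{"travel":[0,0,0],"roll":0,"jaw":8},{"travel":[0,0,0],"roll":0,"jaw":8},{"travel":[0,0,0],"roll":0,"jaw":8}])

```text
clock: 17.1
tool_pos: [0.4498, -0.21, 0.083]
orientation: [-179.9, -0.0, -82.8]
force: [0.4, 2.1, 0.8]
opening: 0.0137
gripper_force: 1.3
```

Emit:
apply_moves(targets=[{"travel":[0,0,0],"roll":0,"jaw":8},{"travel":[0,0,0],"roll":0,"jaw":8}])

```text
clock: 17.3
tool_pos: [0.4501, -0.2099, 0.0829]
orientation: [-179.9, -0.0, -82.8]
force: [1.1, 1.0, 2.4]
opening: 0.013
gripper_force: 30.0
```

Gripped (13 mm). Push down 10 mm.

Emit:
apply_moves(targets=[{"travel":[0,0,2],"roll":0,"jaw":8},{"travel":[0,0,2],"roll":0,"jaw":8},{"travel":[0,0,2],"roll":0,"jaw":8},{"travel":[0,0,2],"roll":0,"jaw":8},{"travel":[0,0,2],"roll":0,"jaw":8},{"travel":[0,0,0],"roll":0,"jaw":8},{"travel":[0,0,0],"roll":0,"jaw":8}])

```text
clock: 18.0
tool_pos: [0.4502, -0.21, 0.0729]
orientation: [-179.9, -0.0, -82.8]
force: [1.5, 1.4, 12.1]
opening: 0.0128
gripper_force: 30.0
```

Emit:
apply_moves(targets=[{"travel":[0,0,0.5],"roll":0,"jaw":8},{"travel":[0,0,0],"roll":0,"jaw":8}])

```text
clock: 18.2
tool_pos: [0.4503, -0.21, 0.0729]
orientation: [-179.9, -0.0, -82.8]
force: [-0.7, 2.9, 16.4]
opening: 0.013
gripper_force: 30.0
```

The force rose with no further travel, so it's at the bottom. Quarter-turn clockwise (positive roll about the downward tool z, 86°).

Emit:
apply_moves(targets=[{"travel":[0,0,0],"roll":5,"jaw":8},{"travel":[0,0,0],"roll":6,"jaw":8},{"travel":[0,0,0],"roll":6,"jaw":8},{"travel":[0,0,0],"roll":6,"jaw":8},{"travel":[0,0,0],"roll":6,"jaw":8},{"travel":[0,0,0],"roll":6,"jaw":8},{"travel":[0,0,0],"roll":6,"jaw":8}])

```text
clock: 18.9
tool_pos: [0.4507, -0.2101, 0.0729]
orientation: [-179.9, 0.0, -124.0]
force: [0.6, 2.0, 14.5]
opening: 0.013
gripper_force: 30.0
```

Emit:
apply_moves(targets=[{"travel":[0,0,0],"roll":6,"jaw":8},{"travel":[0,0,0],"roll":6,"jaw":8},{"travel":[0,0,0],"roll":6,"jaw":8},{"travel":[0,0,0],"roll":6,"jaw":8},{"travel":[0,0,0],"roll":6,"jaw":8},{"travel":[0,0,0],"roll":6,"jaw":8},{"travel":[0,0,0],"roll":6,"jaw":8},{"travel":[0,0,0],"roll":3,"jaw":8},{"travel":[0,0,0],"roll":0,"jaw":8}])

```text
clock: 19.8
tool_pos: [0.4509, -0.2104, 0.073]
orientation: [-179.9, 0.2, -168.9]
force: [2.1, -0.6, 12.2]
opening: 0.0127
gripper_force: 30.0
```

```bash
python3 -c "
from h import *
delta(.450,-.2101,.0729,-168.8);print(ctrl.get_obs()['moment'])"
```

```text
t 19.8 pos [ 0.4509 -0.2104  0.073 ] ori [-1.7990e+02  1.6000e-01 -1.6889e+02] F [ 2.1 -0.6 12.2] open 0.012724441079940021 gf 30.00204473733902
travel mm [0.9 0.5 0. ] roll -0.09
[-0.0012247  -0.6423016   0.04196721]
```

Emit:
apply_moves(targets=[{"travel":[0,0,0],"roll":1,"jaw":8},{"travel":[0,0,0],"roll":1,"jaw":8},{"travel":[0,0,0],"roll":0,"jaw":8}])

```text
clock: 20.1
tool_pos: [0.451, -0.2104, 0.0729]
orientation: [-179.9, 0.1, -170.8]
force: [1.5, 0.0, 12.6]
opening: 0.0128
gripper_force: 30.3
```

```bash
python3 -c "
from h import *
delta(.450,-.2101,.0729,-168.8);print(ctrl.get_obs()['moment'])"
```

```text
t 20.1 pos [ 0.451  -0.2104  0.0729] ori [-1.7990e+02  1.5000e-01 -1.7075e+02] F [ 1.5  0.  12.6] open 0.01283662805584026 gf 30.31769335269928
travel mm [0.9 0.5 0. ] roll -1.95
[ 0.00169847 -0.71362913  0.58395349]
```

The moment jumped to 0.58 N m, so the stop is reached. Ease back, let it rise, release and retreat.

Emit:
apply_moves(targets=[{"travel":[0,0,0],"roll":-1,"jaw":8},{"travel":[0,0,-2],"roll":0,"jaw":8},{"travel":[0,0,-2],"roll":0,"jaw":8},{"travel":[0,0,-0.5],"roll":0,"jaw":8},{"travel":[0,0,0],"roll":0,"jaw":20},{"travel":[0,0,0],"roll":0,"jaw":36},{"travel":[0,0,0],"roll":0,"jaw":36},{"travel":[0,0,-15],"roll":0,"jaw":36},{"travel":[0,0,-40],"roll":0,"jaw":36},{"travel":[0,0,-45],"roll":0,"jaw":36}])

```text
clock: 21.1
tool_pos: [0.4474, -0.2097, 0.1757]
orientation: [179.9, -0.3, -169.9]
force: [0.2, -0.3, -0.6]
opening: 0.0355
gripper_force: 0.0
```

Emit:
apply_moves(targets=[{"travel":[0,0,-30],"roll":0,"jaw":36},{"travel":[0,0,0],"roll":0,"jaw":36},{"travel":[0,0,0],"roll":0,"jaw":36}])

```text
clock: 21.4
tool_pos: [0.4489, -0.2097, 0.2063]
orientation: [180.0, 0.0, -169.9]
force: [0.1, 0.7, -0.7]
opening: 0.0356
gripper_force: 0.0
```

```bash
python3 -c "
from h import *
delta(.450,-.2101,.2,-168.8);red('w9')
snap('side','s9')
a=cv2.imread('pics/w9.png')[:260];b=cv2.imread('pics/s9.png')[110:330,160:480]
cv2.imwrite('pics/fin.png',np.vstack([a,cv2.resize(b,(640,330))[:,:]])) "
```

```text
t 21.4 pos [ 0.4489 -0.2097  0.2063] ori [ 1.7997e+02  3.0000e-02 -1.6988e+02] F [ 0.1  0.7 -0.7] open 0.0355710702572743 gf 0.0
travel mm [-1.  -0.6  6.3] roll -1.08
V [ 80. 235. 247. 247. 247.]
bar (316, 174, 16, 55) ((0.4463184177875519, -0.21112051606178284), (0.04737301543354988, 0.012574110180139542), 10.402624130249023)
bar (317, 179, 15, 50) ((0.448324978351593, -0.2103949785232544), (0.04338846355676651, 0.01174120232462883), 11.738733291625977)
```

View pics/fin.png

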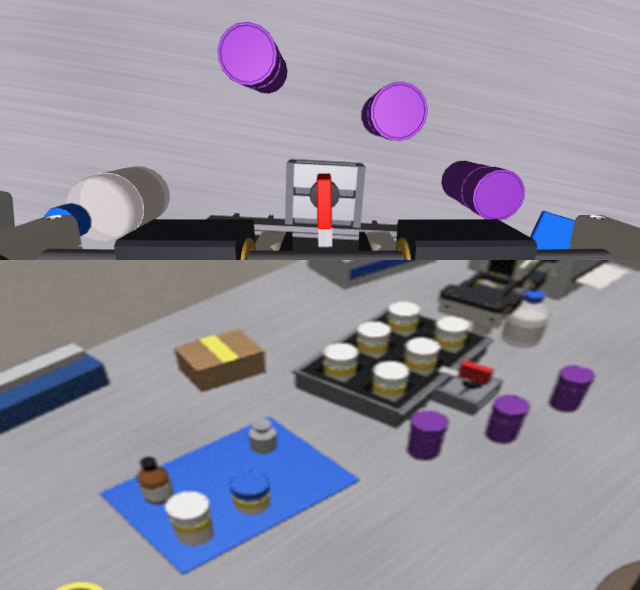

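The final view shows all six pockets full with level lids, and the handle bar turned along crate x at about 11°. That is the expected 85.9° turn to the stop, with the tongue over the crate. The leftover jar, bystanders and purple jars are undisturbed, and the gripper is clear.

```bash
python3 -c "
from plant import ctrl
print(ctrl.close_job())"
```

```text
the job is handed in; nothing more can be done
None
```

I placed two white-lidded spares upright in the empty pockets, then pushed the lock handle to its bottom, turned it clockwise to its stop and released it. I handed the job in at about 21.5 s; the handle springing up into its catch was not measured directly.

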